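# Swap the jars in the seasoning box so its lid goes on

## Robot

A 6-joint arm with a two-finger parallel gripper is mounted at the origin on a cart in front of the work surface, level with it; the furniture and walls round the work are solid. World frame = base frame: x ahead of the robot, y to its left, z up, the work surface at z = 0. Lengths are in mm, angles in rad, forces in N, time in s.
With the tool pointing down it reaches from about 300 to 775 mm from the base axis. Payload 14.6 kg.
Tool frame: the origin (TCP) lies between the finger pads; the fingertips stand manip.tip_reach ahead of it and the grasp point (between the pads) lies 5 mm behind it (manip.tip_reach is the distance from the TCP to the fingertips, in mm); z points along the fingers, y is the line along which they close (so a half turn about z gives the same grasp; the last joint's range is limited). The gripper opens to 94 mm and grips with 3 to 60 N. Pads are 16 mm wide; open, the fingers measure 119 mm over their backs; the gripper's body (75 mm by 177 mm) begins 78 mm behind the grasp point.
Start: joints at [1.162, 0.3, 1.521, -0, 1.321, -0.067], TCP at [184.348, 518.175, 197.246] pointing down, gripper open.
Joint ranges: [-3.03, 3.03], [-0.79, 2.21], [0.23, 2.52], [-1.04, 4.18], [0, 3.07], [-2.55, 2.55]. Speed limits (rad/s): [2.22, 2.22, 2.57, 3.14, 3.14, 3.14].

## Interface

Orientations are given as [roll, pitch, yaw] about the fixed x, y, z axes, in that order (R = Rz(yaw) Ry(pitch) Rx(roll)).
In Python, from cell import manip gives the robot as it stands. The module is installed in compiled form; this text tells all that it offers.
- The arm moves only by the shell command python3 -m creep 'ROWS' [FORCE]. ROWS is JSON, a list of rows, each a list of 3 entries, a list of its own where there are three numbers: the opening, from -1 (shut) to 1 (fully open), then the shift along the tool's x, y, z in cm, then the turn about the tool's z in units of 5 degrees (1.0 is 5 degrees). In form: [[grip, [tx, ty, tz], roll], ...]. A call has 1 to 12 rows; each row is the pose to reach, as a shift and turn from the pose commanded when the call began, along the tool's axes at that moment; what a row does not reach only later rows make up. A row lasts 1/10 s, in which the tool goes at most 50 mm and 8.59 degrees, less where a joint would pass 70% of its speed; a pose out of reach is approached as far as the arm can. A call with a gripper value outside its range is refused whole. The fingers move at their own pace and stop on an object; FORCE is the grip in N (left out, the last holds). Time passes only in rows, so rows that repeat a pose let the fingers close. It gives the time, the measured TCP pose, the force, the opening and the grip force at its end, in the units of the state.
- manip.read_state(): the state, without advancing time (a new reading comes with each control period).
- manip.camera(name): name is "side" or "top" or "wrist"; returns the picture (480x640x3 uint8, red, green, blue); there is no depth.
- manip.camera_params(name): a dict with "fovy" (degrees; the focal length in pixels is half the picture's height over the tangent of half this angle, whatever the lens; pixels are square), "cx", "cy" (the principal point, pixels), "origin" and "attitude" of the camera in the world. Camera axes: x right, y down, z forward; pixel columns grow to the right and rows downward; lengths in mm; the calibration is good to about 2 mm. The wrist camera is an equidistant fisheye: a pixel r from the principal point sees the ray r / f radians off the axis. A picture is of the moment at which its call begins: read the wrist's pose just before it. camera_params takes no time and is no camera call; for the wrist camera it gives the pose at the moment of the call.
- manip.sign_off(): hands the job in; it is judged then, once.
The state is a dict: "clock": time; "joints": joint angles; "qd": joint speeds; "effort": joint torques, N m; "eef_pos": TCP position; "eef_rot": TCP orientation; "wrist_force": force on the tool from outside, world axes, zero at the start; "moment": the same for the moment, N m; "finger_gap": finger opening in mm; "finger_force": force on a finger pad.
Only numpy, scipy, OpenCV 4.12 (cv2) and the standard library are available. Lean on these libraries where they do the work, as an engineer would, in place of code of your own. Each camera call takes 0.05 s, during which the arm holds its last target. There are 200 camera calls.

## Task

The lid of the seasoning box will not go on because the two tall jars stand on the raised step at the back, and the two short packs down in front. Swap them, so that both tall jars stand on the floor of the front compartments and the short jar and the carton on the step of the back ones, each upright in a compartment of its own (either one of the right row), then put the lid on the box, squarely and fully home. Keep all four upright on the way and leave the glass tumbler where it is.

Things in the scene. Friction and masses are not known exactly. Their poses are not given: they have to be found in the camera images.
- spice_box: white open box, fixed; 196 (x) x 300 (y) x 119 high, 8 walls (mm). Origin: centre of underside; +x to its back, +y to its left end. Front: floor 5 up, x -90 to 0. Back: wooden step 29 up, x 5 to 90, its front lip (x 0 to 5) 37 up. A low divider along y=0 (5 thick, 22 over the floor, 12 over the step) makes two compartments per row, y to +-142; jars start near x=-45 and 48, y=+-66.
- lid: loose flat wooden lid, 200 mm (x) x 304 mm (y), 0.4 kg, lying flat on the worktop beside one end of the box, turned about 90 deg to it. Origin: middle of its underside, level with the feet of four 6 mm corner blocks that drop inside the box walls with 6 mm play. Plate 6 to 15 mm up. Bar handle along its x: 100 long, 16 wide, top 43 mm up. On the box its origin is 113 mm up; either way round.
- spice_dark: tall slim round jar with a dark brown cap, 40 mm across, 102 mm high, upright; origin at the centre of its underside, z up. Starts in either back compartment.
- spice_tall: tall round jar with a yellow-brown cap, 43 mm across, 102 mm high, upright; origin at the centre of its underside, z up. Starts in the other back compartment.
- jar_short: short round jar with a red cap, 48 mm across, 84 mm high (the top 6 mm of the cap cannot be gripped), upright; origin at the centre of its underside, z up. Starts in either front compartment.
- carton: small upright white and blue carton, 40 mm (its x) x 58 mm (its y) x 86 mm high; origin at the centre of its underside. Starts in the other front compartment, its 58 mm side roughly along the box's x: grip it across the 40 mm and set it down turned like that.
- tumbler: clear drinking glass, 84 mm across, 89 mm high, beside the other end of the box; origin at the centre of its underside. The worktop in front of it is free.
Not all that is in view belongs to the job. Leave any green look-alike of the carton alone.

How it is judged:
By the outcome, as a careful person would: the job done as asked, in the order asked, and still so for the second after the job is handed in, with the robot touching nothing.
It also fails if it takes over 128 s, if anything falls off the work surface, if the arm or the gripper's body presses on something with over 40 N, if the wrist force passes 120 N, or if a joint passes its speed limit or range.

## Working session

There is one attempt and no reset: what is moved stays moved. The work goes in short steps, Python scripts to look and compute and a shell command to move; the robot and the scene stay as the last step left them, time stands still between calls to the robot, and variables do not carry over. Pictures are saved under pics/ and viewed, at most 14 in all, crops included, and the job is handed in when it is done.

```bash
mkdir -p pics
cat > h.py <<'E'
import numpy as np,cv2
from cell import manip
from scipy.spatial.transform import Rotation as R
def snap(n,f):
    p=manip.camera_params(n); im=np.array(manip.camera(n)); cv2.imwrite('pics/'+f+'.png',im[:,:,::-1]); np.save('pics/'+f+'.npy',im)
    import pickle; pickle.dump((n,p),open('pics/'+f+'.pkl','wb')); return im,p
E
python3 - <<'E'
from h import *
print(manip.read_state(),manip.tip_reach)
for n in('top','side','wrist'):
    im,p=snap(n,n+'0'); print(n,p)
E
```

```text
{'clock': 0.0, 'joints': array([ 1.16239973e+00,  3.00488202e-01,  1.52158676e+00, -1.19306372e-05,
        1.32070254e+00, -6.66160073e-02]), 'qd': array([ 0.00179959, -0.00051458,  0.0006346 , -0.00037941, -0.00046208,
       -0.00030618]), 'effort': array([ 1.28542717e-03, -5.31827652e+01, -3.52727902e+01,  7.09439255e-02,
        2.45453574e-02, -1.52356915e-04]), 'eef_pos': array([184.24494707, 517.92837196, 196.6745562 ]), 'eef_rot': array([-3.14040966e+00, -6.73412320e-05,  2.79981498e+00]), 'wrist_force': array([0.83323221, 0.07569627, 0.26461269]), 'moment': array([ 0.06418458, -0.01709358,  0.05030259]), 'finger_force': 0.0, 'finger_gap': 94.12096500540507} 14.0
top {'fovy': 44.55328214383902, 'cx': 315.3882723208426, 'cy': 246.3302765945834, 'origin': array([ 456.33829649,   14.60590857, 1489.12122373]), 'attitude': array([-3.06915542,  0.00763024, -1.5452369 ])}
side {'fovy': 56.827365112869856, 'cx': 323.7277701416975, 'cy': 238.27072438526721, 'origin': array([ 236.54152236, -634.85621291,  587.24505929]), 'attitude': array([-2.1790824 ,  0.00494337, -0.44646814])}
wrist {'fovy': 65.70646984690485, 'cx': 320.3906079884482, 'cy': 240.51677218390225, 'origin': array([122.66686885, 541.06999517, 384.03137498]), 'attitude': array([2.90841631e+00, 1.70393837e-03, 1.22981401e+00])}
```

View pics/top0.png

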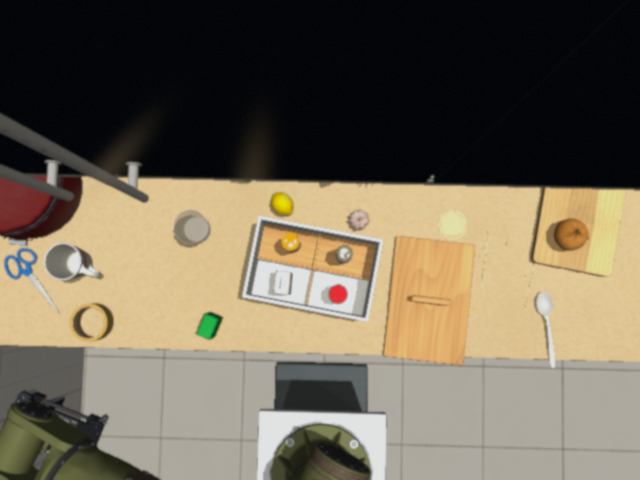

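View pics/side0.png

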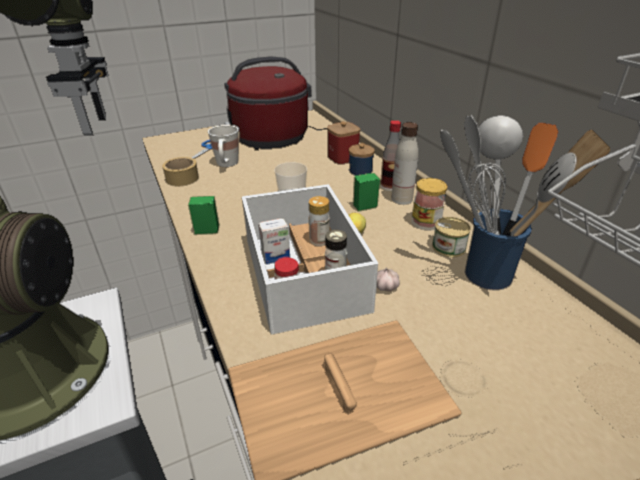

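```bash
cat >> h.py <<'E'
def ray(p,uv,fish=False):
    f=240/np.tan(np.radians(p['fovy']/2)); d=(np.array(uv,float).reshape(-1,2)-[p['cx'],p['cy']])/f
    if fish:
        r=np.linalg.norm(d,axis=1,keepdims=True)+1e-9; v=np.c_[d/r*np.sin(r),np.cos(r)]
    else: v=np.c_[d,np.ones(len(d))]
    return R.from_euler('xyz',p['attitude']).apply(v)
def toz(p,uv,z,fish=False):
    v=ray(p,uv,fish); z=np.broadcast_to(z,len(v)); o=p['origin']; return (o+v*((z-o[2])/v[:,2])[:,None])[:,:2]
def load(f):
    import pickle; n,p=pickle.load(open('pics/'+f+'.pkl','rb')); return np.load('pics/'+f+'.npy'),p
def blob(m,c=None,close=0):
    m=m.astype('uint8')
    if close: m=cv2.morphologyEx(m,cv2.MORPH_CLOSE,np.ones((close,close)))
    cs,_=cv2.findContours(m,cv2.RETR_EXTERNAL,cv2.CHAIN_APPROX_NONE)
    return sorted(cs,key=cv2.contourArea)[::-1]
E
python3 - <<'E'
from h import *
im,p=load('top0'); hsv=cv2.cvtColor(im,cv2.COLOR_RGB2HSV).astype(int); H,S,V=hsv.transpose(2,0,1)
def win(m,u0,u1,v0,v1):
    k=np.zeros_like(m);k[v0:v1,u0:u1]=m[v0:v1,u0:u1];return k
for (u,v) in [(255,260),(312,226),(320,250),(430,280),(480,270),(290,243),(344,254),(338,295),(282,283),(192,228),(270,309)]: print((u,v),hsv[v,u],end=' ')
print()
m=win((S<50)&(V>90),235,392,210,328); c=blob(m,close=5)[0]
P=toz(p,c[:,0],119).astype('float32'); r=cv2.minAreaRect(P); print('box',r)
for z in (0,): pass
m=win((S>100)&((H<6)|(H>172)),320,360,280,310); c=blob(m)[0]; (u,v),rr=cv2.minEnclosingCircle(c); print('red',u,v,rr,toz(p,(u,v),89),)
m=win((S>150)&(V>120)&(H<30)&(H>12),275,305,230,256); c=blob(m)[0]; (u,v),rr=cv2.minEnclosingCircle(c); print('tall',u,v,rr,toz(p,(u,v),131))
print('dark',toz(p,(344,254),131),'carton',toz(p,(282,283),91),'tumbler',toz(p,(192,226),89), 'green',toz(p,(209,326),40))
print('lid',toz(p,[(396,237),(474,243),(464,364),(385,356),(413,299),(449,301)],[15,15,15,15,43,43]))
cv2.imwrite('pics/top_crop.png',cv2.resize(im[200:380,170:490],None,fx=2.5,fy=2.5,interpolation=cv2.INTER_CUBIC)[:,:,::-1])
E
```

```text
(255, 260) [25 16 98] (312, 226) [ 23  15 222] (320, 250) [ 17 133 225] (430, 280) [ 16 135 221] (480, 270) [ 20  87 222] (290, 243) [ 21  70 226] (344, 254) [ 24  22 187] (338, 295) [179 205 229] (282, 283) [100   3 223] (192, 228) [ 19  35 176] (270, 309) [ 19  89 221] 
box ((504.30035400390625, 33.89131164550781), (301.5780334472656, 198.4288787841797), 80.52392578125)
red 337.55712890625 293.8714294433594 9.038822174072266 [[445.4741821  -27.79866953]]
tall 290.0097961425781 241.10784912109375 9.943673133850098 [[565.29721549  86.82446873]]
dark [[538.41137575 -39.36825575]] carton [[467.91450307 105.16610456]] tumbler [[599.24045239 325.94160824]] green [[358.26084806 284.88440784]]
lid [[ 591.668549   -174.14741687]
 [ 581.38344839 -370.57904739]
 [ 279.49718137 -347.62864932]
 [ 293.96009051 -151.46639819]
 [ 437.31236843 -214.64082444]
 [ 434.6899853  -302.91384246]]
```

View pics/top_crop.png

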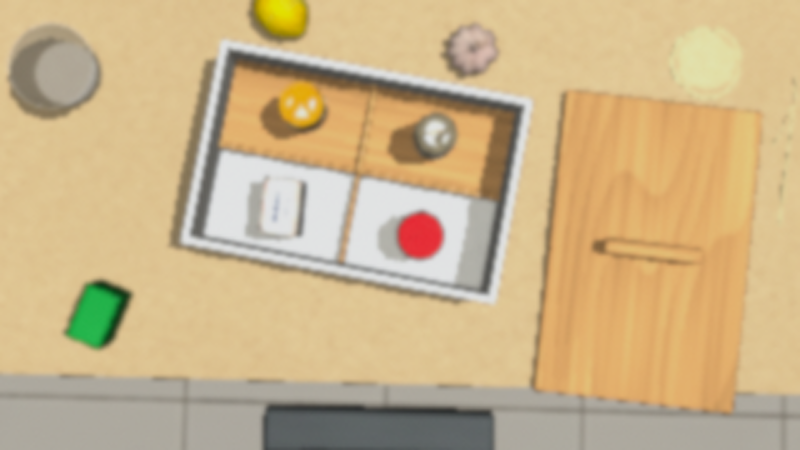

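```bash
cat > go.py <<'E'
import sys
from h import *
C=np.array([504.3,33.9]); Y=-9.5
def b2w(b): a=np.radians(Y); return C+np.array([[np.cos(a),-np.sin(a)],[np.sin(a),np.cos(a)]])@b
def w2b(w): a=np.radians(Y); return np.array([[np.cos(a),np.sin(a)],[-np.sin(a),np.cos(a)]])@(np.array(w)[:2]-C)
if __name__=='__main__':
    # go.py w|b x y z yaw : TCP target -> tool-frame shift cm, roll units
    s=manip.read_state(); t=[float(v) for v in sys.argv[2:6]]
    xy=b2w(np.array(t[:2])) if sys.argv[1]=='b' else np.array(t[:2])
    Rt=R.from_euler('xyz',s['eef_rot']); d=Rt.inv().apply(np.r_[xy,t[2]]-s['eef_pos'])/10
    yaw=np.degrees(s['eef_rot'][2]); dy=(t[3]-yaw+180)%360-180
    print('shift cm',d.round(2),'roll',round(-dy/5,2),'| box',w2b(s['eef_pos']).round(1),'world',s['eef_pos'].round(1),'yaw',round(yaw,2),'tilt',s['eef_rot'][:2].round(4),'F',s['wrist_force'].round(1),'j6',s['joints'][5].round(2),'t',s['clock'])
E
python3 go.py b -47.8 -70.5 197 170.5
```

```text
shift cm [-4.290e+01 -4.266e+01  2.000e-02] roll -2.02 | box [-395.5  424.6] world [184.3 518.  196.8] yaw 160.42 tilt [-3.1407 -0.    ] F [-0.5  0.1 -0.2] j6 -0.07 t 0.15
```

```bash
python3 -m creep '[[0.6,[-3,-3,0],-0.5],[0.6,[-6.5,-6.5,0],-1],[0.6,[-10,-10,0],-2.02],[0.6,[-13.5,-13.5,0],-2.02],[0.6,[-17,-17,0],-2.02],[0.6,[-20.5,-20.5,0],-2.02],[0.6,[-24,-24,0],-2.02],[0.6,[-27.5,-27.5,0],-2.02],[0.6,[-31,-31,0],-2.02],[0.6,[-34.5,-34.5,0],-2.02],[0.6,[-38,-38,0],-2.02],[0.6,[-41,-40.8,0],-2.02]]' 20; python3 go.py b -47.8 -70.5 100 170.5
```

```text
clock: 1.35
eef_pos: [434.4, -6.1, 197.3]
eef_rot: [-3.142, 0.0, 2.975]
wrist_force: [0.4, 1.1, 0.0]
finger_gap: 75.0
finger_force: 0.0
shift cm [-1.46 -1.95  9.73] roll -0.01 | box [-62.4 -51. ] world [434.4  -6.1 197.3] yaw 170.46 tilt [-3.1415e+00  2.0000e-04] F [0.4 1.1 0. ] j6 -1.5 t 1.35
```

```bash
python3 -m creep '[[0.6,[-0.7,-1,0],0],[0.6,[-1.5,-1.9,0],0],[0.6,[-1.5,-1.9,0],0],[0.6,[-1.5,-1.9,0],0]]' 20; python3 go.py b -47.8 -70.5 61 170.5; python3 -c "
from h import *
snap('wrist','w1')"
```

```text
clock: 1.75
eef_pos: [445.3, -24.0, 197.2]
eef_rot: [3.141, -0.0, 2.977]
wrist_force: [-0.5, -0.4, 0.2]
finger_gap: 74.9
finger_force: 0.0
shift cm [-0.09 -0.37 13.62] roll 0.01 | box [-48.7 -66.8] world [445.3 -24.  197.2] yaw 170.56 tilt [ 3.1414e+00 -3.0000e-04] F [-0.5 -0.4  0.2] j6 -1.54 t 1.75
```

View pics/w1.png

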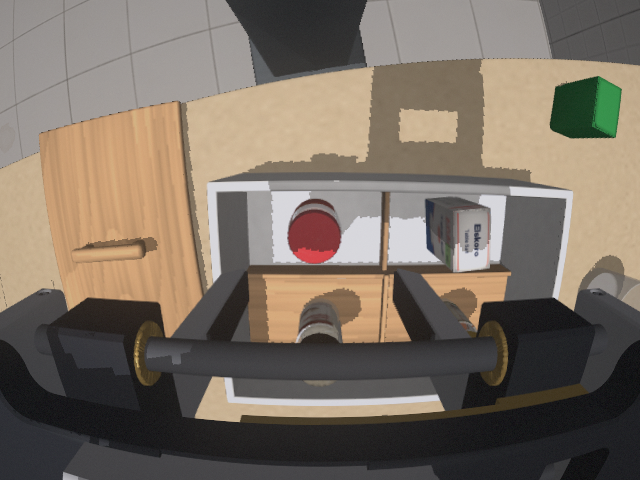

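Run:
```python
from h import *; from go import *
im,p=load('w1'); H,S,V=cv2.cvtColor(im,cv2.COLOR_RGB2HSV).astype(int).transpose(2,0,1)
m=(S>120)&((H<6)|(H>172)); m[300:]=0; c=blob(m)[0]; print(cv2.boundingRect(c))
P=toz(p,c[:,0],89,True).astype('float32'); x=cv2.minEnclosingCircle(P); print(x,w2b(x[0]))
q=toz(p,[(210,183),(572,191),(557,405),(230,402)],119,True); print(q,q.mean(0),[w2b(a).round(1) for a in q])
print([w2b(a).round(1) for a in toz(p,[(427,199),(480,206),(490,268),(455,271)],91,True)])
```

```text
(288, 211, 52, 53)
((446.2442321777344, -29.017732620239258), 21.878910064697266) [-46.87514675 -71.63681925]
[[ 386.69074756  -95.83695379]
 [ 435.00709182  194.13040549]
 [ 662.41879348  197.31402066]
 [ 577.36852837 -127.8812294 ]] [515.37129031  41.93156074] [array([ -94.6, -147.4]), array([-94.8, 146.6]), array([129. , 187.3]), array([  98.8, -147.5])]
[array([-79.7,  20.8]), array([-75. ,  69.1]), array([-19.8,  85.1]), array([-17.7,  50.8])]
```

```bash
python3 -m creep '[[0.6,[-0.15,-0.4,2],0],[0.6,[-0.15,-0.4,5],0],[0.6,[-0.15,-0.4,8],0],[0.6,[-0.15,-0.4,11],0],[0.6,[-0.15,-0.4,13],0],[0.6,[-0.15,-0.4,13.6],0],[0.6,[-0.15,-0.4,13.6],0],[-0.2,[-0.15,-0.4,13.6],0],[-0.2,[-0.15,-0.4,13.6],0],[-0.2,[-0.15,-0.4,13.6],0],[-0.2,[-0.15,-0.4,13.6],0],[-0.2,[-0.15,-0.4,13.6],0]]' 20; python3 go.py b -47 -71 220 170.5
```

```text
clock: 3.0
eef_pos: [446.7, -29.1, 61.7]
eef_rot: [3.142, 0.001, 2.976]
wrist_force: [-0.6, -0.8, 5.1]
finger_gap: 47.6
finger_force: 20.0
shift cm [  0.04   0.07 -15.83] roll 0.0 | box [-46.4 -71.7] world [446.7 -29.1  61.7] yaw 170.51 tilt [3.1416e+00 1.0000e-03] F [-0.6 -0.8  5.1] j6 -1.55 t 3.0
```

```bash
python3 -m creep '[[-0.2,[0,0,-1],0],[-0.2,[0,0,-3],0],[-0.2,[0,0,-6],0],[-0.2,[0,0,-9.5],0],[-0.2,[0,0,-13],0],[-0.2,[0,0,-15],0],[-0.2,[0,0,-15.3],0],[-0.2,[0,0,-15.3],0]]'; python3 go.py w 470 290 58 170.5
```

```text
clock: 3.8
eef_pos: [446.1, -29.0, 214.0]
eef_rot: [-3.142, -0.0, 2.976]
wrist_force: [-0.3, -0.6, -2.4]
finger_gap: 47.3
finger_force: 20.0
shift cm [ 2.9  31.86 15.6 ] roll 0.0 | box [-47.  -71.6] world [446.1 -29.  214. ] yaw 170.52 tilt [-3.1416e+00 -1.0000e-04] F [-0.3 -0.6 -2.4] j6 -1.55 t 3.8
```

```bash
python3 -m creep '[[-0.2,[0.2,1.5,0],0],[-0.2,[0.5,4.5,0],0],[-0.2,[0.8,8,0],0],[-0.2,[1.1,12,0],0],[-0.2,[1.5,16,0],0],[-0.2,[1.9,20,0],0],[-0.2,[2.3,24,0],0],[-0.2,[2.6,28,0],0],[-0.2,[2.8,30.5,0],0],[-0.2,[2.9,31.9,0],0],[-0.2,[2.9,31.9,0],0]]'; python3 -m creep '[[-0.2,[0,0,1.5],0],[-0.2,[0,0,4.5],0],[-0.2,[0,0,8],0],[-0.2,[0,0,11],0],[-0.2,[0,0,13.5],0],[-0.2,[0,0,15],0],[-0.2,[0,0,15.5],0],[-0.2,[0,0,15.65],0],[-0.2,[0,0,15.65],0]]';python3 go.py w 470 290 58 170.5
```

```text
clock: 4.9
eef_pos: [469.9, 291.0, 212.7]
eef_rot: [-3.14, -0.002, 2.977]
wrist_force: [-0.2, -0.1, -3.1]
finger_gap: 47.5
finger_force: 20.0
clock: 5.8
eef_pos: [470.7, 290.0, 58.4]
eef_rot: [3.141, 0.001, 2.976]
wrist_force: [0.2, 0.7, -3.0]
finger_gap: 47.4
finger_force: 20.0
shift cm [ 0.07 -0.01  0.04] roll -0.0 | box [-75.4 247. ] world [470.7 290.   58.4] yaw 170.49 tilt [3.1412e+00 6.0000e-04] F [ 0.2  0.7 -3. ] j6 -0.92 t 5.8
```

```bash
python3 -m creep '[[-0.2,[0,0,0.1],0],[-0.2,[0,0,0.18],0],[-0.2,[0,0,0.18],0],[0,[0,0,0.18],0],[0.3,[0,0,0.18],0],[0.6,[0,0,0.18],0],[0.6,[0,0,0.18],0],[0.6,[0,0,0.18],0],[0.6,[0,0,-1],0],[0.6,[0,0,-4],0],[0.6,[0,0,-8.5],0],[0.6,[0,0,-13],0]]';python3 go.py b 47 -66.6 220 170.5
```

```text
clock: 7.0
eef_pos: [470.0, 290.2, 190.0]
eef_rot: [-3.141, -0.0, 2.976]
wrist_force: [1.1, 0.4, -0.6]
finger_gap: 75.2
finger_force: 0.0
shift cm [-12.31 -31.37  -3.  ] roll 0.0 | box [-76.2 247.1] world [470.  290.2 190. ] yaw 170.52 tilt [-3.1414e+00 -2.0000e-04] F [ 1.1  0.4 -0.6] j6 -0.92 t 7.0
```

```bash
python3 -m creep '[[0.6,[-1,-2.5,-0.5],0],[0.6,[-2.5,-6.5,-1],0],[0.6,[-4,-10.5,-1],0],[0.6,[-6,-15,-1],0],[0.6,[-7.5,-19.5,-1],0],[0.6,[-9.5,-24,-1],0],[0.6,[-11,-28,-1],0],[0.6,[-12,-30.5,-1],0],[0.6,[-12.3,-31.4,-1],0],[0.6,[-12.3,-31.4,-1],0],[0.6,[-12.3,-31.4,-1],0],[0.6,[-12.3,-31.4,-1],0]]';python3 go.py b 47 -66.6 99 170.5;  python3 -c "
from h import *
snap('wrist','w2');snap('top','t2')"
```

```text
clock: 8.2
eef_pos: [539.8, -38.3, 198.0]
eef_rot: [3.141, 0.0, 2.978]
wrist_force: [-0.3, -0.7, -0.3]
finger_gap: 75.0
finger_force: 0.0
shift cm [-0.   -0.12  9.9 ] roll 0.02 | box [ 46.9 -65.4] world [539.8 -38.3 198. ] yaw 170.6 tilt [3.1415e+00 2.0000e-04] F [-0.3 -0.7 -0.3] j6 -1.55 t 8.2
```

View pics/w2.png

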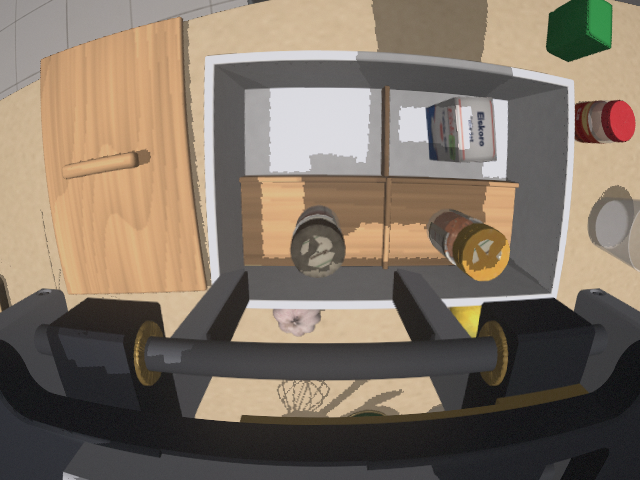

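Run:
```python
from h import *; from go import *
im,p=load('w2'); H,S,V=cv2.cvtColor(im,cv2.COLOR_RGB2HSV).astype(int).transpose(2,0,1)
print(w2b(toz(p,(319,247),131,True)[0]))
m=(S>150)&(H>12)&(H<26)&(V>80); m[:,:440]=0;m[:,515:]=0;m[290:]=0;m[:215]=0; c=blob(m,close=5)[0]; x=cv2.minEnclosingCircle(toz(p,c[:,0],131,True).astype('float32')); print(cv2.boundingRect(c),x,w2b(x[0]), w2b(toz(p,(483,251),131,True)[0]))
q=toz(p,[(206,57),(574,82),(557,296),(218,307)],119,True); print([w2b(a).round(1) for a in q])
```

```text
[ 46.38757084 -65.71564634]
(458, 229, 52, 52) ((565.9835205078125, 84.28036499023438), 22.112056732177734) [52.5224095  59.87014597] [49.50836423 58.41345526]
[array([ -93.9, -149.2]), array([-93. , 148.1]), array([ 95.3, 148.4]), array([  99.4, -146.5])]
```

```bash
python3 -m creep '[[0.6,[0,0,2],0],[0.6,[0,0,5],0],[0.6,[0,0,8],0],[0.6,[0,0,9.5],0],[0.6,[0,0,9.9],0],[0.6,[0,0,9.9],0],[-0.3,[0,0,9.9],0],[-0.3,[0,0,9.9],0],[-0.3,[0,0,9.9],0],[-0.3,[0,0,9.9],0],[-0.3,[0,0,9.9],0],[-0.3,[0,0,9.9],0]]' 20; python3 -m creep '[[-0.3,[0,0,-1],0],[-0.3,[0,0,-3],0],[-0.3,[0,0,-6],0],[-0.3,[0,0,-9],0],[-0.3,[0,0,-11.5],0],[-0.3,[0,0,-12],0],[-0.3,[0,0,-12],0]]'; python3 go.py b -45 -68 76 170.5
```

```text
clock: 9.5
eef_pos: [540.0, -39.7, 99.0]
eef_rot: [-3.142, 0.0, 2.976]
wrist_force: [-0.1, -0.5, 1.3]
finger_gap: 40.1
finger_force: 20.0
clock: 10.2
eef_pos: [540.0, -39.6, 219.0]
eef_rot: [3.142, 0.001, 2.976]
wrist_force: [-1.0, -0.5, -2.2]
finger_gap: 39.9
finger_force: 20.0
shift cm [ 9.24 -0.14 14.29] roll 0.0 | box [ 47.3 -66.6] world [540.  -39.6 219. ] yaw 170.52 tilt [3.1416e+00 9.0000e-04] F [-1.  -0.5 -2.2] j6 -1.55 t 10.2
```

```bash
python3 -m creep '[[-0.3,[1.5,0,0],0],[-0.3,[4,0,0],0],[-0.3,[6.5,0,0],0],[-0.3,[8.5,0,0],0],[-0.3,[9.2,-0.1,0],0],[-0.3,[9.2,-0.1,0],0],[-0.3,[9.2,-0.1,0],0]]'; python3 -m creep '[[-0.3,[0,0,1.5],0],[-0.3,[0,0,4.5],0],[-0.3,[0,0,8],0],[-0.3,[0,0,11],0],[-0.3,[0,0,13],0],[-0.3,[0,0,14.1],0],[-0.3,[0,0,14.3],0],[-0.3,[0,0,14.4],0],[-0.3,[0,0,14.4],0],[-0.3,[0,0,14.4],0]]';python3 go.py b -45 -67 75 170.5
```

```text
clock: 10.9
eef_pos: [449.5, -25.6, 218.4]
eef_rot: [-3.142, -0.0, 2.976]
wrist_force: [1.2, -0.5, -1.1]
finger_gap: 39.8
finger_force: 20.0
clock: 11.9
eef_pos: [449.4, -25.5, 75.5]
eef_rot: [3.142, 0.001, 2.976]
wrist_force: [-0.9, -0.1, -0.8]
finger_gap: 40.1
finger_force: 20.0
shift cm [0.07 0.06 0.05] roll 0.0 | box [-44.3 -67.6] world [449.4 -25.5  75.5] yaw 170.52 tilt [3.1415e+00 1.3000e-03] F [-0.9 -0.1 -0.8] j6 -1.54 t 11.9
```

```bash
python3 -m creep '[[-0.3,[0,0,0.05],0],[0,[0,0,0.05],0],[0.3,[0,0,0.05],0],[0.6,[0,0,0.05],0],[0.6,[0,0,0.05],0],[0.6,[0,0,0.05],0],[0.6,[0,0,-1],0],[0.6,[0,0,-4],0],[0.6,[0,0,-8],0],[0.6,[0,0,-11.5],0],[0.6,[0.2,2,-12.5],0],[0.6,[0.2,5,-12.5],0]]';python3 -m creep '[[0.6,[0,3,0],0],[0.6,[0.2,6,0],0],[0.6,[0.2,8,0],0],[0.6,[0.2,8,0],0],[0.6,[0.2,8,0],0]]';python3 go.py b -47 64 64 170.5; python3 -c "
from h import *
snap('wrist','w3')"
```

```text
clock: 13.1
eef_pos: [455.9, 24.1, 202.6]
eef_rot: [3.141, 0.004, 2.974]
wrist_force: [1.1, -0.3, -0.4]
finger_gap: 75.2
finger_force: 0.0
clock: 13.6
eef_pos: [466.3, 103.3, 200.1]
eef_rot: [-3.141, 0.0, 2.977]
wrist_force: [-0.1, 0.6, 0.1]
finger_gap: 74.9
finger_force: 0.0
shift cm [-0.19  0.19 13.61] roll 0.01 | box [-48.9  62.1] world [466.3 103.3 200.1] yaw 170.56 tilt [-3.1415e+00  2.0000e-04] F [-0.1  0.6  0.1] j6 -1.26 t 13.6
```

View pics/w3.png

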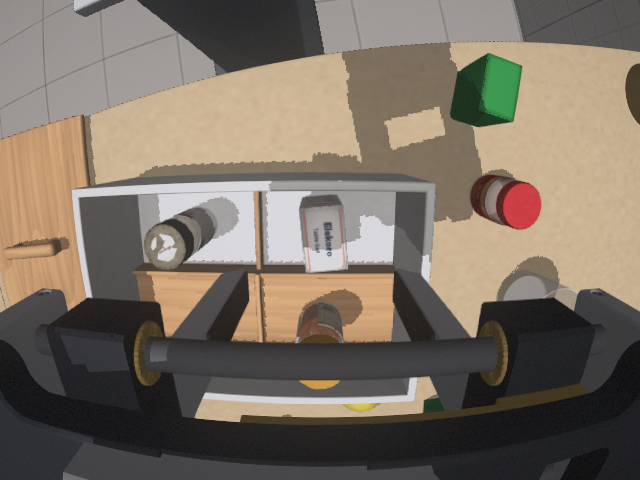

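Run:
```python
from h import *; from go import *
im,p=load('w3')
q=np.array([w2b(a) for a in toz(p,[(302,208),(343,206),(348,269),(305,272)],91,True)]); print(q.round(1),q.mean(0)); e=(q[2]+q[3]-q[0]-q[1])/2; print(np.linalg.norm(e),np.degrees(np.arctan2(e[1],e[0])),np.linalg.norm(q[1]-q[0]),np.linalg.norm(q[2]-q[3]))
```

```text
[[-71.   47.9]
 [-72.7  80.9]
 [-19.6  86. ]
 [-16.9  49.9]] [-45.06205315  66.17416285]
53.70683863853795 3.7597150360759746 33.06666738678061 36.153000884315055
```

```bash
python3 -m creep '[[0.6,[-0.35,0.4,1],-0.75],[0.6,[-0.35,0.4,3],-0.75],[0.6,[-0.35,0.4,6],-0.75],[0.6,[-0.35,0.4,9],-0.75],[0.6,[-0.35,0.4,12],-0.75],[0.6,[-0.35,0.4,13.6],-0.75],[0.6,[-0.35,0.4,13.6],-0.75],[-0.3,[-0.35,0.4,13.6],-0.75],[-0.3,[-0.35,0.4,13.6],-0.75],[-0.3,[-0.35,0.4,13.6],-0.75],[-0.3,[-0.35,0.4,13.6],-0.75],[-0.3,[-0.35,0.4,13.6],-0.75]]' 20; python3 -m creep '[[-0.3,[0,0,-1],0],[-0.3,[0,0,-3],0],[-0.3,[0,0,-6],0],[-0.3,[0,0,-9.5],0],[-0.3,[0,0,-13],0],[-0.3,[0,0,-15],0],[-0.3,[0,0,-15.3],0],[-0.3,[0,0,-15.3],0]]'; python3 go.py b 47.5 -67 88 170.5
```

```text
clock: 14.85
eef_pos: [470.7, 106.8, 64.1]
eef_rot: [3.141, 0.001, 3.042]
wrist_force: [-0.2, 0.5, 0.4]
finger_gap: 39.6
finger_force: 19.8
clock: 15.65
eef_pos: [470.5, 106.8, 216.8]
eef_rot: [3.141, 0.0, 3.042]
wrist_force: [0.2, 0.7, -1.3]
finger_gap: 39.2
finger_force: 19.8
shift cm [ -8.39 -13.92  12.88] roll 0.75 | box [-45.4  66.3] world [470.5 106.8 216.8] yaw 174.27 tilt [3.1415e+00 4.0000e-04] F [ 0.2  0.7 -1.3] j6 -1.32 t 15.65
```

```bash
python3 -m creep '[[-0.3,[-1,-1.5,0],0.2],[-0.3,[-2.5,-4,0],0.5],[-0.3,[-4,-7,0],0.75],[-0.3,[-6,-10,0],0.75],[-0.3,[-7.5,-12.5,0],0.75],[-0.3,[-8.4,-13.9,0],0.75],[-0.3,[-8.4,-13.9,0],0.75],[-0.3,[-8.4,-13.9,0],0.75]]'; python3 -m creep '[[-0.3,[0,0,1.5],0],[-0.3,[0,0,4.5],0],[-0.3,[0,0,8],0],[-0.3,[0,0,11],0],[-0.3,[0,0,12.3],0],[-0.3,[0,0,12.7],0],[-0.3,[0,0,12.85],0],[-0.3,[0,0,12.9],0],[-0.3,[0,0,12.9],0]]';python3 go.py b 47.5 -67 88 170.5
```

```text
clock: 16.45
eef_pos: [539.8, -39.2, 216.0]
eef_rot: [3.141, -0.001, 2.976]
wrist_force: [0.1, 0.7, -0.1]
finger_gap: 39.6
finger_force: 19.8
clock: 17.35
eef_pos: [540.8, -39.9, 88.8]
eef_rot: [3.142, 0.002, 2.976]
wrist_force: [-0.4, -0.3, -1.2]
finger_gap: 39.8
finger_force: 19.8
shift cm [ 0.07 -0.02  0.08] roll 0.0 | box [ 48.2 -66.8] world [540.8 -39.9  88.8] yaw 170.52 tilt [3.1416e+00 1.7000e-03] F [-0.4 -0.3 -1.2] j6 -1.55 t 17.35
```

Lower the last bit, release, rise, and go over the yellow-capped jar at (52,60).

```bash
python3 -m creep '[[-0.3,[0,0,0.08],0],[-0.3,[0,0,0.08],0],[0,[0,0,0.08],0],[0.3,[0,0,0.08],0],[0.6,[0,0,0.08],0],[0.6,[0,0,0.08],0],[0.6,[0,0,-1],0],[0.6,[0,0,-4],0],[0.6,[0,0,-8],0],[0.6,[0,0,-10.5],0],[0.6,[0,2,-11],0],[0.6,[0,5,-11],0]]';python3 -m creep '[[0.6,[-0.2,3,0],0],[0.6,[-0.3,6,0],0],[0.6,[-0.3,7.7,0],0],[0.6,[-0.3,7.7,0],0],[0.6,[-0.3,7.7,0],0]]';python3 go.py b 51.5 60 99 170.5; python3 -c "
from h import *
snap('wrist','w4')"
```

```text
clock: 18.55
eef_pos: [549.1, 9.1, 200.1]
eef_rot: [3.141, 0.003, 2.974]
wrist_force: [0.4, -0.2, -0.7]
finger_gap: 75.4
finger_force: 0.0
clock: 19.05
eef_pos: [564.1, 84.4, 198.0]
eef_rot: [-3.141, 0.0, 2.976]
wrist_force: [0.6, -0.2, -0.0]
finger_gap: 75.3
finger_force: 0.0
shift cm [-0.09  0.03  9.9 ] roll 0.01 | box [50.6 59.7] world [564.1  84.4 198. ] yaw 170.54 tilt [-3.1414  0.    ] F [ 0.6 -0.2 -0. ] j6 -1.32 t 19.05
```

View pics/w4.png

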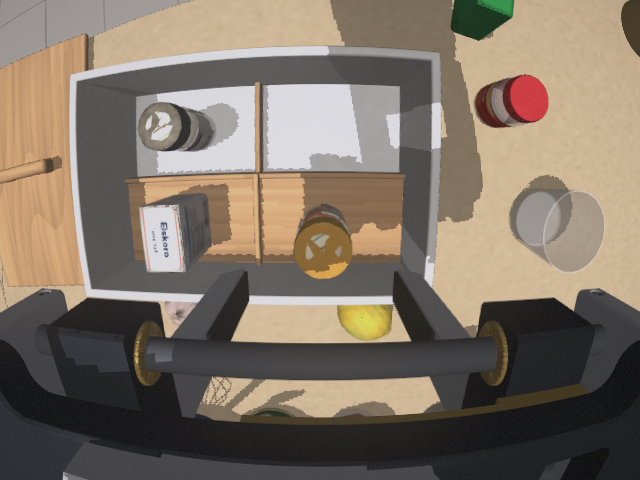

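```bash
python3 -m creep '[[0.6,[0,0.2,2],0],[0.6,[0,0.2,5],0],[0.6,[0,0.2,8],0],[0.6,[0,0.2,9.5],0],[0.6,[0,0.2,9.9],0],[0.6,[0,0.2,9.9],0],[-0.3,[0,0.2,9.9],0],[-0.3,[0,0.2,9.9],0],[-0.3,[0,0.2,9.9],0],[-0.3,[0,0.2,9.9],0],[-0.3,[0,0.2,9.9],0],[-0.3,[0,0.2,9.9],0]]' 20; python3 -m creep '[[-0.3,[0,0,-1],0],[-0.3,[0,0,-3],0],[-0.3,[0,0,-6],0],[-0.3,[0,0,-9],0],[-0.3,[0,0,-11.5],0],[-0.3,[0,0,-12],0],[-0.3,[0,0,-12],0]]'; python3 go.py b -45 66 75 170.5
```

```text
clock: 20.3
eef_pos: [564.6, 86.9, 99.0]
eef_rot: [3.142, 0.0, 2.976]
wrist_force: [0.1, -0.3, 1.4]
finger_gap: 41.9
finger_force: 20.0
clock: 21.0
eef_pos: [564.5, 86.9, 219.0]
eef_rot: [3.141, 0.001, 2.976]
wrist_force: [-0.3, -0.7, -1.6]
finger_gap: 42.0
finger_force: 20.0
shift cm [ 9.58  0.38 14.39] roll 0.0 | box [50.7 62.2] world [564.5  86.9 219. ] yaw 170.52 tilt [3.1414e+00 8.0000e-04] F [-0.3 -0.7 -1.6] j6 -1.32 t 21.0
```

```bash
python3 -m creep '[[-0.3,[1.5,0,0],0],[-0.3,[4,0.2,0],0],[-0.3,[6.5,0.4,0],0],[-0.3,[8.5,0.4,0],0],[-0.3,[9.6,0.4,0],0],[-0.3,[9.6,0.4,0],0],[-0.3,[9.6,0.4,0],0]]'; python3 -m creep '[[-0.3,[0,0,1.5],0],[-0.3,[0,0,4.5],0],[-0.3,[0,0,8],0],[-0.3,[0,0,11],0],[-0.3,[0,0,13],0],[-0.3,[0,0,14.1],0],[-0.3,[0,0,14.3],0],[-0.3,[0,0,14.4],0],[-0.3,[0,0,14.45],0],[-0.3,[0,0,14.45],0]]';python3 go.py b -45 66 75 170.5
```

```text
clock: 21.7
eef_pos: [470.9, 106.5, 218.4]
eef_rot: [-3.141, -0.0, 2.976]
wrist_force: [0.9, 0.1, -1.6]
finger_gap: 41.8
finger_force: 20.0
clock: 22.7
eef_pos: [470.8, 106.7, 74.9]
eef_rot: [3.141, 0.001, 2.976]
wrist_force: [0.3, -0.5, -1.7]
finger_gap: 41.5
finger_force: 20.0
shift cm [-0.   -0.03 -0.01] roll 0.0 | box [-45.   66.3] world [470.8 106.7  74.9] yaw 170.52 tilt [3.1412e+00 1.0000e-03] F [ 0.3 -0.5 -1.7] j6 -1.26 t 22.7
```

```bash
python3 -m creep '[[-0.3,[0,0,0.03],0],[0,[0,0,0.03],0],[0.3,[0,0,0.03],0],[0.6,[0,0,0.03],0],[0.6,[0,0,0.03],0],[0.6,[0,0,0.03],0],[0.6,[0,0,-1],0],[0.6,[0,0,-4],0],[0.6,[0,0,-8],0],[0.6,[0,0,-11.5],0],[0.6,[0.2,2,-12.5],0],[0.6,[0.2,5,-12.5],0]]'; python3 go.py w 470 290 190 170.5
```

```text
clock: 23.9
eef_pos: [477.5, 156.3, 202.4]
eef_rot: [3.14, 0.004, 2.974]
wrist_force: [0.2, 0.2, -1.4]
finger_gap: 75.0
finger_force: 0.0
shift cm [ 2.97 13.05  1.25] roll -0.02 | box [-46.6 116.3] world [477.5 156.3 202.4] yaw 170.41 tilt [3.1399 0.0042] F [ 0.2  0.2 -1.4] j6 -1.16 t 23.9
```

```bash
python3 -m creep '[[0.6,[0.8,4,0],0],[0.6,[1.8,8,0],0],[0.6,[2.5,11.5,0.5],0],[0.6,[2.9,13,0.5],0],[0.6,[2.9,13,0.5],0],[0.6,[2.9,13,0.5],0]]'; python3 go.py w 470 290 56.5 170.5
python3 - <<'E'
from h import *; from go import *
im,p=snap('wrist','w5'); H,S,V=cv2.cvtColor(im,cv2.COLOR_RGB2HSV).astype(int).transpose(2,0,1)
m=(S>120)&((H<6)|(H>172)); m[300:]=0;m[:,:250]=0;m[:,400:]=0; c=blob(m)[0]; print(cv2.boundingRect(c),cv2.minEnclosingCircle(toz(p,c[:,0],84,True).astype('float32')))
E
```

```text
clock: 24.5
eef_pos: [469.7, 288.5, 194.6]
eef_rot: [-3.141, 0.0, 2.976]
wrist_force: [-0.4, 0.1, -0.3]
finger_gap: 75.0
finger_force: 0.0
shift cm [-0.    0.16 13.81] roll 0.0 | box [-76.2 245.4] world [469.7 288.5 194.6] yaw 170.52 tilt [-3.1415e+00  2.0000e-04] F [-0.4  0.1 -0.3] j6 -0.92 t 24.5
(296, 208, 53, 53) ((469.92437744140625, 290.6759948730469), 22.297977447509766)
```

View pics/w5.png

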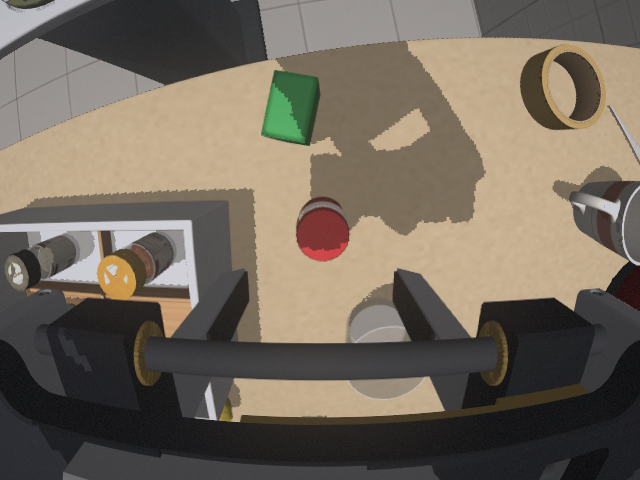

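```bash
python3 -m creep '[[0.6,[0,0.2,2],0],[0.6,[0,0.2,5],0],[0.6,[0,0.2,8],0],[0.6,[0,0.2,11],0],[0.6,[0,0.2,13],0],[0.6,[0,0.2,13.45],0],[0.6,[0,0.2,13.45],0],[-0.2,[0,0.2,13.45],0],[-0.2,[0,0.2,13.45],0],[-0.2,[0,0.2,13.45],0],[-0.2,[0,0.2,13.45],0],[-0.2,[0,0.2,13.45],0]]' 20; python3 -m creep '[[-0.2,[0,0,-1],0],[-0.2,[0,0,-3],0],[-0.2,[0,0,-6],0],[-0.2,[0,0,-9.5],0],[-0.2,[0,0,-13],0],[-0.2,[0,0,-15],0],[-0.2,[0,0,-15.5],0],[-0.2,[0,0,-15.5],0]]'; python3 go.py b 47.5 66 89 170.5
```

```text
clock: 25.75
eef_pos: [470.1, 291.3, 60.3]
eef_rot: [3.141, 0.001, 2.976]
wrist_force: [0.0, -2.3, 4.4]
finger_gap: 47.5
finger_force: 20.0
clock: 26.55
eef_pos: [469.8, 291.2, 214.8]
eef_rot: [3.141, 0.0, 2.976]
wrist_force: [-0.6, -0.8, -3.5]
finger_gap: 47.2
finger_force: 20.0
shift cm [-12.4  -18.22  12.58] roll 0.0 | box [-76.5 248.1] world [469.8 291.2 214.8] yaw 170.52 tilt [3.1414e+00 2.0000e-04] F [-0.6 -0.8 -3.5] j6 -0.92 t 26.55
```

```bash
python3 -m creep '[[-0.2,[-1,-1.5,0],0],[-0.2,[-2.5,-4,0],0],[-0.2,[-4.5,-7,0],0],[-0.2,[-7,-10.5,0],0],[-0.2,[-9.5,-14,0],0],[-0.2,[-11.5,-17,0],0],[-0.2,[-12.4,-18.2,0],0],[-0.2,[-12.4,-18.2,0],0],[-0.2,[-12.4,-18.2,0],0]]'; python3 -m creep '[[-0.2,[0,0,1.5],0],[-0.2,[0,0,4.5],0],[-0.2,[0,0,8],0],[-0.2,[0,0,10.5],0],[-0.2,[0,0,12],0],[-0.2,[0,0,12.4],0],[-0.2,[0,0,12.5],0],[-0.2,[0,0,12.5],0]]';python3 go.py b 47.5 66 89 170.5
```

```text
clock: 27.45
eef_pos: [561.7, 91.9, 213.8]
eef_rot: [-3.141, -0.002, 2.976]
wrist_force: [-0.1, -0.3, -3.2]
finger_gap: 47.7
finger_force: 20.0
clock: 28.25
eef_pos: [562.3, 92.0, 90.4]
eef_rot: [3.141, 0.001, 2.977]
wrist_force: [0.4, -0.8, -2.7]
finger_gap: 47.6
finger_force: 20.0
shift cm [ 0.01 -0.09  0.14] roll 0.01 | box [47.6 66.9] world [562.3  92.   90.4] yaw 170.56 tilt [3.1413e+00 8.0000e-04] F [ 0.4 -0.8 -2.7] j6 -1.31 t 28.25
```

```bash
python3 -m creep '[[-0.2,[0,0,0.12],0],[-0.2,[0,0,0.15],0],[-0.2,[0,0,0.15],0],[0.1,[0,0,0.15],0],[0.4,[0,0,0.15],0],[0.6,[0,0,0.15],0],[0.6,[0,0,0.15],0],[0.6,[0,0,-1],0],[0.6,[0,0,-4],0],[0.6,[0,0,-8],0],[0.6,[0,0,-10.5],0],[0.6,[0,0,-11],0]]';python3 go.py w 436 -259 200 85.6
```

```text
clock: 29.45
eef_pos: [563.3, 91.4, 203.9]
eef_rot: [3.14, 0.006, 2.976]
wrist_force: [-0.2, -0.3, 0.4]
finger_gap: 75.3
finger_force: 0.0
shift cm [  6.78 -36.66   0.3 ] roll 16.98 | box [48.7 66.5] world [563.3  91.4 203.9] yaw 170.52 tilt [3.1401 0.0055] F [-0.2 -0.3  0.4] j6 -1.31 t 29.45
```

```bash
python3 -m creep '[[0.3,[0.5,-3,0],1],[0.3,[1,-6.5,0],2.6],[0.3,[2,-10.5,0],4.2],[0.3,[2.7,-14.5,0],5.8],[0.3,[3.4,-18.5,0],7.4],[0.3,[4.1,-22.5,0],9],[0.3,[4.8,-26.5,0],10.6],[0.3,[5.5,-30,0],12.2],[0.3,[6,-33,0],13.8],[0.3,[6.5,-35.5,0],15.4],[0.3,[6.8,-36.6,0],17],[0.3,[6.8,-36.6,0],17]]';python3 -m creep '[[0.3,[0,0,0],0],[0.3,[0,0,0],0]]'; python3 go.py w 436 -259 32 85.6; python3 -c "
from h import *
snap('wrist','w6');snap('top','t6')"
```

```text
clock: 30.65
eef_pos: [434.0, -259.4, 199.2]
eef_rot: [-3.141, -0.0, 1.488]
wrist_force: [-0.1, -0.2, -0.6]
finger_gap: 61.1
finger_force: 0.0
clock: 30.85
eef_pos: [435.0, -257.8, 199.6]
eef_rot: [-3.141, -0.0, 1.497]
wrist_force: [1.0, 0.4, -0.8]
finger_gap: 61.2
finger_force: 0.0
shift cm [-0.12  0.11 16.76] roll 0.03 | box [ -20.2 -299.1] world [ 435.  -257.8  199.6] yaw 85.75 tilt [-3.1414e+00 -2.0000e-04] F [ 1.   0.4 -0.8] j6 -0.53 t 30.85
```

View pics/w6.png

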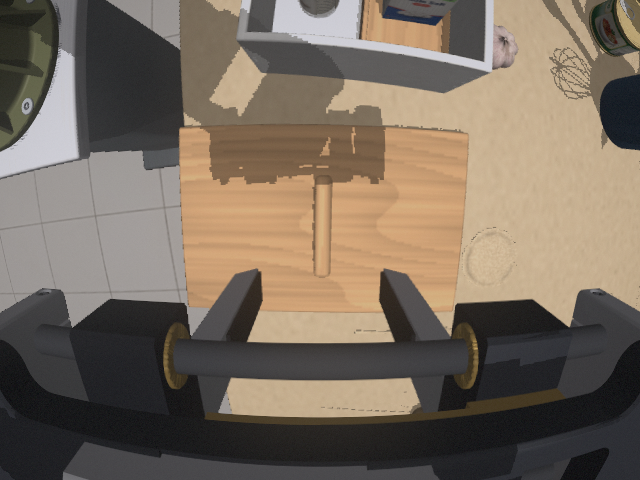

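Run:
```python
from h import *; from go import *
im,p=load('w6')
q=toz(p,[(323,178),(321,274)],[43,43],True); d=q[0]-q[1]; print(q,q.mean(0),np.linalg.norm(d),np.degrees(np.arctan2(d[1],d[0])))
c=toz(p,[(181,127),(468,133),(455,312),(190,308)],[15]*4,True); print(c,c.mean(0))
for i in range(4):
    e=c[(i+1)%4]-c[i]; print(np.linalg.norm(e),np.degrees(np.arctan2(e[1],e[0])))
```

```text
[[ 441.71533598 -213.43302579]
 [ 433.09180392 -305.92861793]] [ 437.40356995 -259.68082186] 92.89671614973163 84.67360743814139
[[ 299.32701771 -147.96789544]
 [ 596.25465839 -175.4885371 ]
 [ 582.10417413 -374.33923987]
 [ 280.63660291 -346.96850879]] [ 439.58061329 -261.1910453 ]
298.20028423122943 -5.2953122057489965
199.3535507472415 -94.07038349090553
302.70753776097405 174.8122462210799
199.87640110462416 84.63444057978872
```

```bash
python3 -m creep '[[0,[-0.2,0.25,2],0.12],[0,[-0.2,0.25,5],0.12],[0,[-0.2,0.25,9],0.12],[0,[-0.2,0.25,13],0.12],[0,[-0.2,0.25,15.5],0.12],[0,[-0.2,0.25,16.5],0.12],[0,[-0.2,0.25,16.75],0.12],[-0.8,[-0.2,0.25,16.75],0.12],[-0.8,[-0.2,0.25,16.75],0.12],[-0.8,[-0.2,0.25,16.75],0.12],[-0.8,[-0.2,0.25,16.75],0.12],[-0.8,[-0.2,0.25,16.75],0.12]]' 40;python3 -m creep '[[-0.8,[0,0,0],0],[-0.8,[0,0,0],0],[-0.8,[0,0,0],0]]'; python3 go.py w 437.5 -260 230 85.1
```

```text
clock: 32.15
eef_pos: [437.3, -260.9, 32.8]
eef_rot: [3.141, 0.0, 1.482]
wrist_force: [-2.0, 1.2, 3.7]
finger_gap: 14.4
finger_force: 40.0
clock: 32.45
eef_pos: [437.3, -260.8, 32.8]
eef_rot: [3.141, 0.0, 1.482]
wrist_force: [-1.3, 1.0, 6.5]
finger_gap: 14.5
finger_force: 40.0
shift cm [  0.08   0.02 -19.72] roll -0.04 | box [ -17.4 -301.7] world [ 437.3 -260.8   32.8] yaw 84.92 tilt [3.1411e+00 4.0000e-04] F [-1.3  1.   6.5] j6 -0.52 t 32.45
```

```bash
python3 - <<'E'
from h import *
im,p=load('side0')
print(toz(p,[(490,287),(470,280)],0))
v=ray(p,[(448,140),(472,125),(540,145)]); o=p['origin']
for a in v: print([ (o+a*((z-o[2])/a[2])).round() for z in (200,300)])
E
python3 -m creep '[[-0.8,[0,0,-0.5],0],[-0.8,[0,0,-1.5],0],[-0.8,[0,0,-3.5],0],[-0.8,[0,0,-6],0],[-0.8,[0,0,-9],0],[-0.8,[0,0,-12],0],[-0.8,[0,0,-15],0],[-0.8,[0,0,-16.2],0],[-0.8,[0,0,-16.6],0],[-0.8,[0,0,-16.6],0],[-0.8,[0,0,-16.6],0]]'; python3 go.py b 0 0 200 170.5
python3 -c "
from h import *
snap('side','s7')"
```

```text
[[ 822.80988427 -171.7976024 ]
 [ 801.53076018 -137.51871686]]
[array([890.,  92., 200.]), array([721., -96., 300.])]
[array([1000.,  141.,  200.]), array([803., -59., 300.])]
[array([1051.,  -18.,  200.]), array([ 841., -178.,  300.])]
clock: 33.55
eef_pos: [436.7, -260.4, 196.8]
eef_rot: [-3.14, -0.001, 1.482]
wrist_force: [-0.7, -0.2, -4.3]
finger_gap: 14.3
finger_force: 40.0
shift cm [29.91  4.13 -0.3 ] roll -17.12 | box [ -18.1 -301.4] world [ 436.7 -260.4  196.8] yaw 84.92 tilt [-3.1396e+00 -1.1000e-03] F [-0.7 -0.2 -4.3] j6 -0.52 t 33.55
```

View pics/s7.png

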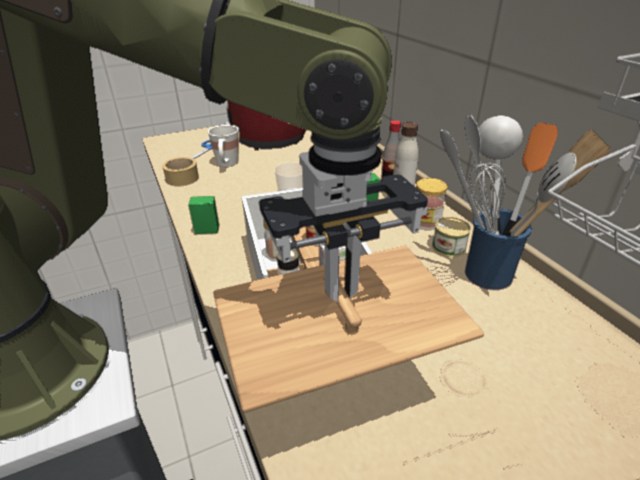

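```bash
python3 -m creep '[[-0.8,[1,0,0],-0.6],[-0.8,[2.5,0.3,0],-1.8],[-0.8,[4,0.5,0],-3.2],[-0.8,[6,0.8,0],-4.7],[-0.8,[8,1,0],-6.2],[-0.8,[10,1.4,0],-7.7],[-0.8,[12,1.7,0],-9.2],[-0.8,[14,2,0],-10.7],[-0.8,[16,2.2,0],-12.2],[-0.8,[18,2.5,0],-13.7],[-0.8,[20,2.8,0],-15.2],[-0.8,[22,3,0],-16.4]]';python3 go.py b 0 0 200 170.5
```

```text
clock: 34.8
eef_pos: [486.4, -43.3, 197.2]
eef_rot: [-3.142, -0.002, 2.919]
wrist_force: [-0.3, -0.6, -4.6]
finger_gap: 13.9
finger_force: 40.0
shift cm [-0.04  7.93 -0.28] roll -0.66 | box [ -4.9 -79.1] world [486.4 -43.3 197.2] yaw 167.22 tilt [-3.1415e+00 -1.6000e-03] F [-0.3 -0.6 -4.6] j6 -1.51 t 34.8
```

```bash
python3 -m creep '[[-0.8,[0,2,0],-0.3],[-0.8,[0,4,0],-0.66],[-0.8,[0,6,0],-0.66],[-0.8,[0,7.5,0],-0.66],[-0.8,[0,7.9,0],-0.66],[-0.8,[0,7.9,0],-0.66],[-0.8,[0,7.9,0],-0.66],[-0.8,[0,7.9,0],-0.66]]';python3 go.py b 0 0 160 170.5
python3 -c "
from h import *
snap('wrist','w8');snap('top','t8')"
```

```text
clock: 35.6
eef_pos: [504.3, 32.1, 198.2]
eef_rot: [-3.141, -0.0, 2.97]
wrist_force: [-0.0, -0.0, -3.7]
finger_gap: 14.4
finger_force: 40.0
shift cm [0.03 0.18 3.82] roll -0.07 | box [ 0.3 -1.8] world [504.3  32.1 198.2] yaw 170.17 tilt [-3.1415 -0.    ] F [-0.  -0.  -3.7] j6 -1.41 t 35.6
```

View pics/w8.png

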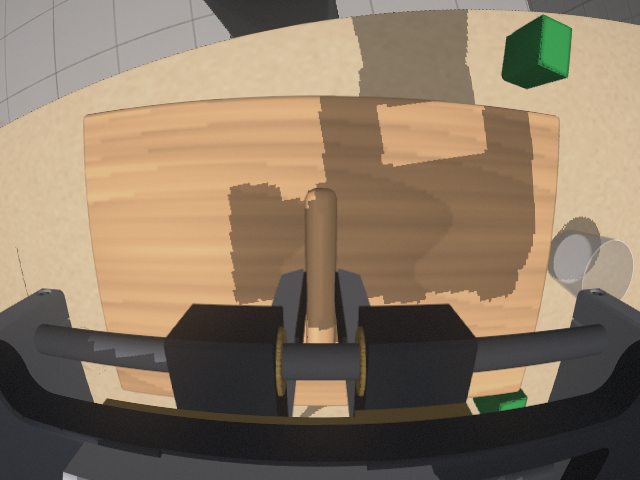

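```bash
python3 -c "
from h import *
im,p=load('t8');cv2.imwrite('pics/t8c.png',cv2.resize(im[200:350,220:420],None,fx=4,fy=4,interpolation=cv2.INTER_CUBIC)[:,:,::-1])"
```

```text
(no output)
```

View pics/t8c.png

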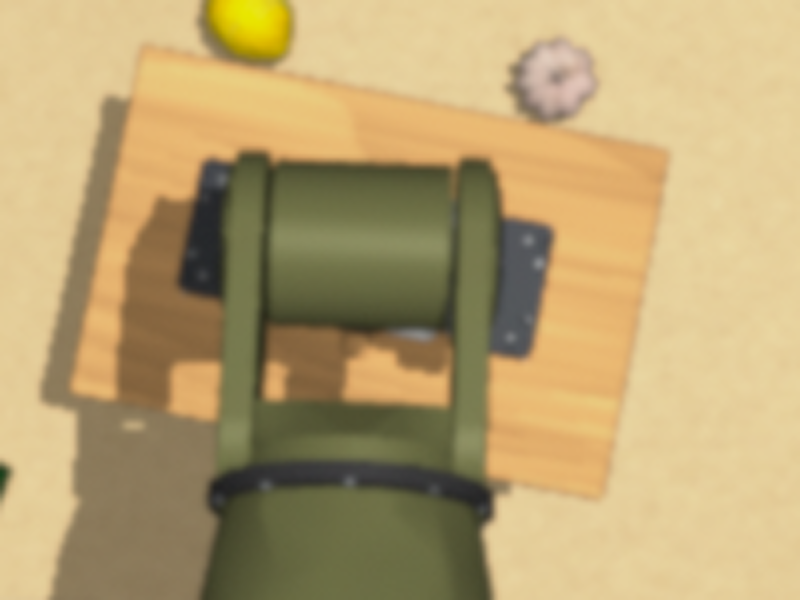

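Run:
```python
from h import *; from go import *
def ana(q,n):
    print(n,'c world',q.mean(0).round(1),'box',w2b(q.mean(0)).round(1))
    for i in range(4):
        e=q[(i+1)%4]-q[i]; print(round(np.linalg.norm(e),1),round(np.degrees(np.arctan2(e[1],e[0])),2),end='; ')
    print()
im,p=load('t8')
uv=np.array([(141,45),(669,150),(604,498),(71,392)])/4+[220-.375,200-.375]
ana(toz(p,uv,180.4),'lid top')
# refined lid rect by mask: outer hull of wood colour (saturation) in window
H,S,V=cv2.cvtColor(im,cv2.COLOR_RGB2HSV).astype(int).transpose(2,0,1)
im0,p0=load('top0')
uv=np.array([(224,41),(531,101),(493,302),(181,245)])/2.5+[170-.3,200-.3]
ana(toz(p0,uv,119),'box crop corners')
im,p=load('w8')
ana(toz(p,[(84,116),(559,117)],180.4,True).repeat(2,0),'lid front edge wrist'); print([w2b(a) for a in toz(p,[(84,116),(559,117)],180.4,True)])
```

```text
lid top c world [504.2  32.7] box [ 0.1 -1.2]
302.3 -99.89; 197.2 170.44; 302.0 80.3; 198.2 -9.46; 
box crop corners c world [503.6  33. ] box [-0.5 -1. ]
294.1 -99.69; 190.9 170.35; 295.3 81.18; 195.4 -9.99; 
lid front edge wrist c world [408.7  50.1] box [-97.    0.2]
0.0 0.0; 299.5 80.13; 0.0 0.0; 299.5 -99.87; 
[array([ -97.92903244, -149.506233  ]), array([-96.01005676, 149.95443672])]
```

```bash
python3 -m creep '[[-0.8,[0,0,0.5],-0.07],[-0.8,[0,0,1.5],-0.07],[-0.8,[0,0,2.7],-0.07],[-0.8,[0,0,3.7],-0.07],[-0.8,[0,0,4.3],-0.07],[-0.8,[0,0,4.6],-0.07],[-0.8,[0,0,4.8],-0.07],[-0.8,[0,0,5],-0.07],[-0.8,[0,0,5.1],-0.07],[-0.8,[0,0,5.15],-0.07],[-0.8,[0,0,5.15],-0.07]]';python3 go.py b 0 0 145.8 170.5
```

```text
clock: 36.8
eef_pos: [504.4, 32.7, 146.8]
eef_rot: [3.142, 0.0, 2.977]
wrist_force: [-0.2, 0.6, -3.9]
finger_gap: 14.1
finger_force: 40.0
shift cm [0.03 0.11 0.1 ] roll 0.01 | box [ 0.3 -1.1] world [504.4  32.7 146.8] yaw 170.57 tilt [3.1416e+00 2.0000e-04] F [-0.2  0.6 -3.9] j6 -1.41 t 36.8
```

```bash
python3 -m creep '[[-0.8,[0,0,0.05],0],[-0.8,[0,0,0.1],0],[-0.8,[0,0,0.12],0],[-0.8,[0,0,0.12],0],[-0.8,[0,0,0.12],0]]';python3 go.py b 0 0 145.8 170.5
```

```text
clock: 37.3
eef_pos: [504.5, 32.8, 145.8]
eef_rot: [3.142, 0.0, 2.977]
wrist_force: [-1.1, -0.0, 2.0]
finger_gap: 14.5
finger_force: 40.0
shift cm [0.04 0.11 0.  ] roll 0.01 | box [ 0.4 -1.1] world [504.5  32.8 145.8] yaw 170.57 tilt [3.1415e+00 4.0000e-04] F [-1.1 -0.   2. ] j6 -1.41 t 37.3
```

Seated (force went from -3.9 to +2 N at the expected height). Release, rise, back away.

```bash
python3 -m creep '[[-0.6,[0,0,0],0],[-0.4,[0,0,0],0],[-0.2,[0,0,0],0],[0,[0,0,0],0],[0,[0,0,0],0],[0,[0,0,-0.5],0],[0,[0,0,-2],0],[0,[0,0,-5],0],[0,[0,0,-9],0],[0,[0,0,-12],0]]';python3 -m creep '[[0,[2,3,0],0],[0,[4,7,0],0],[0,[6,11,0],0],[0,[8,15,0],0],[0,[10,19,0],0],[0,[12,23,0],0],[0,[13,27,0],0],[0,[14,30,0],0],[0,[14,30,0],0],[0,[14,30,0],0]]'
python3 - <<'E'
from h import *
a,_=snap('side','s9'); b,_=snap('top','t9')
a=cv2.resize(a[150:390,180:480],None,fx=1.33,fy=1.33); b=cv2.resize(b[190:350,150:400],None,fx=1.6,fy=1.6)
k=np.zeros((600,400,3),'uint8'); k[:a.shape[0],:a.shape[1]]=a[:,:400]; k[a.shape[0]:a.shape[0]+b.shape[0],:b.shape[1]]=b; cv2.imwrite('pics/f9.png',k[:,:,::-1])
E
```

```text
clock: 38.3
eef_pos: [504.5, 32.8, 268.2]
eef_rot: [3.141, 0.002, 2.977]
wrist_force: [0.9, -0.1, -0.2]
finger_gap: 47.0
finger_force: 0.0
clock: 39.3
eef_pos: [415.3, 351.7, 265.5]
eef_rot: [-3.141, -0.0, 2.978]
wrist_force: [-0.1, -0.0, 0.2]
finger_gap: 47.1
finger_force: 0.0
```

View pics/f9.png

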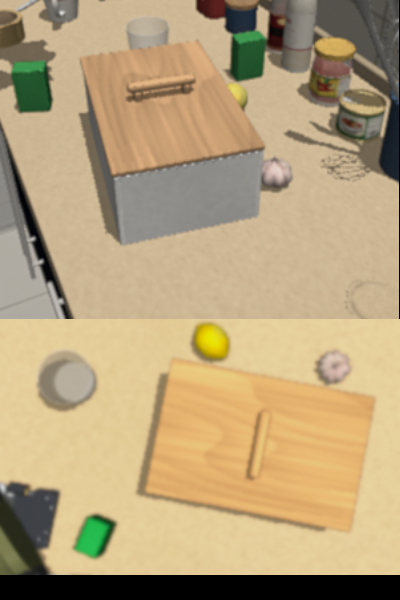

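The lid lies flat and square on the box with no gap, at about (160,100) in the side half and (260,445) in the top half. The tumbler is still in its place.

```bash
python3 -c "
from cell import manip
print(manip.sign_off())"
```

```text
the job is handed in; nothing more can be done
None
```

The job is handed in at about 39 s of the 128 s: the tall jars stand in front, the short jar and carton on the step, the lid looks square and fully down, and the tumbler was not moved; no verdict came back.

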